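# Line up four walnut handle blanks against a hidden stop

### The job

Line up the four plain walnut handle blanks side by side along the brass fence so one line can be scribed across them all: lying flat, every end flush against the fence, no gaps between them. Slide the row in under the steel housing until you feel it bottom against the hidden end stop (its setting differs from job to job), lean on it there for a second with a firm push of about 15 N without ramming it, then let go with the row still tight and home. Leave the bell, cup, finished handles, collar and pan where they are.

Things in the scene. Friction and masses are not known exactly. Their poses are not given: they have to be found in the camera images.
- fence: fixed brass fence bar, 25 mm thick, 22 mm high. Origin at worktop height on its straight face, at the mouth of the gauge housing; y runs along the face away from the housing (to y = +260 mm), x points out through the fence, away from the robot: blanks belong at -x. A flush blank lies along x with its origin at x = -55 mm
- gauge: fixed steel housing over the fence's right end, same origin and axes as the fence: a cover (z 34 to 39 mm, x -95 to 25 mm, y -80 to 0 mm), open towards +y. Under it, out of sight and not reported, is the end stop: a flat face square to the fence, set anywhere from y = -45 to -10 mm, with a small pad on a weak spring (under 1 N) that stands 3 mm proud and sinks flush when pushed home
- blank1: loose plain walnut handle blank, a light-brown block 110 x 36 x 28 mm (length x width x height), about 0.1 kg, lying flat; origin at the centre of its underside, x along its length, y across its width, z up; the four blanks are alike and may stand in the row in any order
- blank2: loose plain walnut handle blank, a light-brown block 110 x 36 x 28 mm (length x width x height), about 0.1 kg, lying flat; origin at the centre of its underside, x along its length, y across its width, z up; the four blanks are alike and may stand in the row in any order
- blank3: loose plain walnut handle blank, a light-brown block 110 x 36 x 28 mm (length x width x height), about 0.1 kg, lying flat; origin at the centre of its underside, x along its length, y across its width, z up; the four blanks are alike and may stand in the row in any order
- blank4: loose plain walnut handle blank, a light-brown block 110 x 36 x 28 mm (length x width x height), about 0.1 kg, lying flat; origin at the centre of its underside, x along its length, y across its width, z up; the four blanks are alike and may stand in the row in any order
- bell: bystander: brass hand bell standing upright, 90 mm across, 112 mm high, beyond the fence; origin at the centre of its underside
- cup: bystander: green glazed ceramic bearing cup, 74 mm across, 50 mm high; origin at the centre of its underside
- handle1: bystander: finished turned walnut grip handle with a brass ferrule lying on the robot's side of the blanks, 121 mm long, 32 mm thick; origin under its middle, x along it
- handle2: bystander: finished turned walnut grip handle with a brass ferrule, lying past the last blank at the far left, 121 mm long, 32 mm thick; origin under its middle, x along it
- collar: bystander: heavy brass base collar (ring) 96 mm across, 35 mm high, to the right of the steel housing; origin at the centre of its underside
- pan: bystander: shallow copper pan 170 mm across, 30 mm high, below the tin chute at the right; origin at the centre of its underside

How it is judged:
By the outcome, as a careful person would: the job done as asked, in the order asked, and still so for the second after the job is handed in, with the robot touching nothing.
It also fails if it takes over 72 s, if anything falls off the work surface, if the arm or the gripper's body presses on something with over 40 N, if the wrist force passes 120 N, or if a joint passes its speed limit or range.

### The arm

A 6-joint arm with a two-finger parallel gripper is mounted at the origin on the work surface. World frame = base frame: x ahead of the robot, y to its left, z up, the work surface at z = 0. Lengths are in m, angles in rad, forces in N, time in s.
With the tool pointing down it reaches from about 0.3 to 0.875 m from the base axis. Payload 4.2 kg.
Tool frame: the origin (TCP) lies on the front face of the gripper's body, between the roots of the fingers; the fingertips stand 73 mm ahead of it and the grasp point (between the pads) lies 54 mm ahead of it; z points along the fingers, y is the line along which they close (so a half turn about z gives the same grasp; the last joint's range is limited). The gripper opens to 85 mm and grips with 20 to 120 N. Pads are 22 mm wide; open, the fingers measure 114 mm over their backs; the gripper's body (76 mm by 85 mm) begins 54 mm behind the grasp point. The pads swing forward as they close: fully open they stand 13 mm farther back than shut.
Start: joints at [-1.189, 0.32, 1.565, -0, 1.257, -0.02], TCP at [0.225, -0.529, 0.304] pointing down, gripper open.
Joint ranges: [-3.11, 3.11], [-0.84, 2.01], [0.21, 2.61], [-1.34, 4.49], [0.05, 2.63], [-2.56, 2.56]. Speed limits (rad/s): [2.57, 2.57, 3.14, 3.14, 3.14, 3.14].

### API

Orientations are given as a unit quaternion [x, y, z, w].
In Python, from station import * gives the robot as it stands. The module is installed in compiled form; this text tells all that it offers.
- The arm moves only by the tool servo_tool, never from a script. Its argument "plan" is a list of rows, each a list of 7 numbers: the turn, a rotation vector about the tool's x, y, z in degrees, then the shift along the tool's x, y, z in m, then the closure, from -1 (fully open) to 1 (shut). A call has exactly 5 rows; each row is the pose to reach, as a shift and turn from the pose commanded when the call began, along the tool's axes at that moment; what a row does not reach only later rows make up. A row lasts 1/10 s, in which the tool goes at most 50 mm and 8.59 degrees, less where a joint would pass 70% of its speed; a pose out of reach is approached as far as the arm can. A call with a gripper value outside its range is refused whole. The fingers move at their own pace and stop on an object; "newtons" is the grip in N (left out, the last holds). Time passes only in rows, so rows that repeat a pose let the fingers close, or fill a call up. It gives the time, the measured TCP pose, the force, the opening and the grip force at its end, in the units of the state.
- get_obs(): the state, without advancing time (a new reading comes with each control period).
- snapshot(name): name is "side" or "top" or "wrist"; returns the picture (480x640x3 uint8, red, green, blue); there is no depth.
- camera_params(name): a dict with "fovy" (degrees; the focal length in pixels is half the picture's height over the tangent of half this angle, whatever the lens; pixels are square), "cx", "cy" (the principal point, pixels), "k1" (the pictures are not rectified: a ray, as slopes to the right and down, at radius r is drawn at 1 + k1 r^2 times it, then the intrinsics apply), "cam_to_world" (4x4, takes a point from camera to world coordinates). Camera axes: x right, y down, z forward; pixel columns grow to the right and rows downward; lengths in m; the calibration is good to about 2 mm. A picture is of the moment at which its call begins: read the wrist's pose just before it. camera_params takes no time and is no camera call; for the wrist camera it gives the pose at the moment of the call.
- sign_off(): hands the job in; it is judged then, once.
The state is a dict: "t": time; "q": joint angles; "qd": joint speeds; "joint_efforts": joint torques, N m; "tool_pos": TCP position; "orientation": TCP orientation; "ft_force": force on the tool from outside, world axes, zero at the start; "ft_torque": the same for the moment, N m; "grip_width": finger opening in m; "finger_force": force on a finger pad.
Only numpy, scipy, OpenCV 4.12 (cv2) and the standard library are available. Lean on these libraries where they do the work, as an engineer would, in place of code of your own. Each camera call takes 0.05 s, during which the arm holds its last target. There are 200 camera calls.

## Working session

There is one attempt and no reset: what is moved stays moved. The work goes in short steps, Python scripts to look and compute and a tool call to move; the robot and the scene stay as the last step left them, time stands still between calls to the robot, and variables do not carry over. Pictures are saved under pics/ and viewed, at most 10 in all, crops included, and the job is handed in when it is done.

Besides the shell and the picture viewer there is one more tool, called after "Request:" as name(argument=value, ...), one argument or row to a line, values as JSON. servo_tool: Moves the arm, as the interface text tells. Its arguments: {"type":"object","properties":{"plan":{"type":"array","items":{"type":"array","items":{"type":"number"}}},"newtons":{"type":"number"}},"required":["plan"]}

```bash
mkdir -p pics
cat > h.py <<'E'
from station import *
import numpy as np, cv2
def K(p):
    f=240/np.tan(np.radians(p["fovy"])/2)
    return np.array([[f,0,p["cx"]],[0,f,p["cy"]],[0,0,1.]])
def px2w(p,uv,z):
    """pixels -> world points at height z"""
    d=np.array([p["k1"],0,0,0,0.])
    n=cv2.undistortPoints(np.array(uv,float).reshape(-1,1,2),K(p),d).reshape(-1,2)
    T=np.array(p["cam_to_world"]); r=np.c_[n,np.ones(len(n))]@T[:3,:3].T
    return T[:3,3]+r*((z-T[2,3])/r[:,2])[:,None]
def w2px(p,X):
    T=np.linalg.inv(np.array(p["cam_to_world"]))
    return cv2.projectPoints(np.array(X,float).reshape(-1,3),cv2.Rodrigues(T[:3,:3])[0],T[:3,3],K(p),np.array([p["k1"],0,0,0,0.]))[0].reshape(-1,2)
def shot(cam,name):
    p=camera_params(cam); im=snapshot(cam); cv2.imwrite(f"pics/{name}.png",im[:,:,::-1]); return p,im
E
python3 - <<'E'
from h import *
o=get_obs(); print(o["t"],o["tool_pos"],o["orientation"],o["ft_force"],o["grip_width"])
for c in("top","side"):
    p,im=shot(c,c+"0"); print(c,p)
E
```

```text
0.0 [ 0.2247399  -0.52887276  0.30305643] [ 9.79887694e-01  1.99547648e-01 -1.61573315e-04 -9.04310110e-04] [ 0.34120643  0.06084952 -0.15049457] 0.08549540072657272
top {'fovy': 42.30992725572275, 'cx': 312.04184699017725, 'cy': 235.59265624791476, 'k1': -0.038621216579394865, 'cam_to_world': array([[ 0.01362799, -0.99227087,  0.12334021,  0.4191394 ],
       [-0.99960547, -0.01654959, -0.02269382, -0.01749133],
       [ 0.02455965, -0.12298228, -0.99210493,  1.4645565 ],
       [ 0.        ,  0.        ,  0.        ,  1.        ]])}
side {'fovy': 53.08287133808528, 'cx': 317.84517441156385, 'cy': 237.92931299033077, 'k1': -0.015768904455660412, 'cam_to_world': array([[-0.93217235, -0.18415869,  0.31167337,  0.18525281],
       [-0.36191611,  0.4941728 , -0.79044922,  0.96339758],
       [-0.00845241, -0.84963452, -0.52730422,  0.69125851],
       [ 0.        ,  0.        ,  0.        ,  1.        ]])}
```

View pics/top0.png

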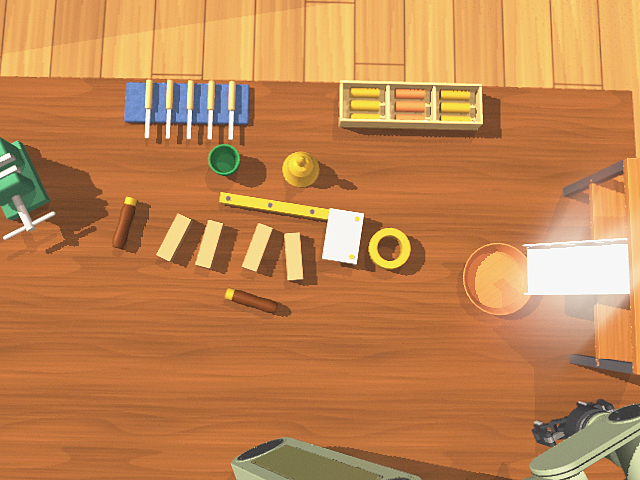

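View pics/side0.png

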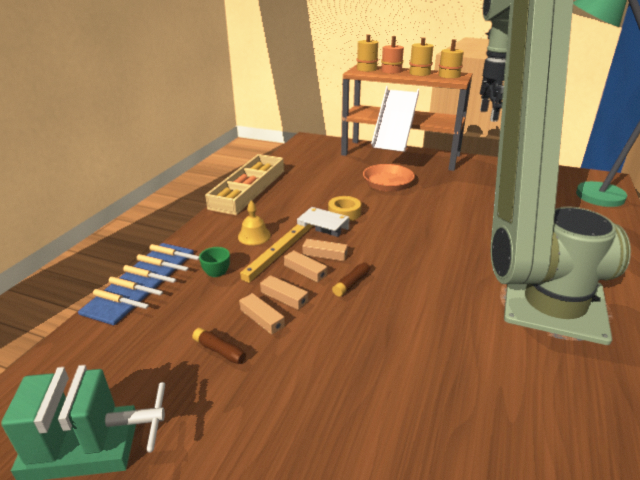

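```bash
cat > fit.py <<'E'
from h import *
from scipy.optimize import minimize
def box(q,xr,yr,zr):
    c,s=np.cos(q[2]),np.sin(q[2])
    return [[q[0]+c*x-s*y,q[1]+s*x+c*y,z] for x in xr for y in yr for z in zr]
BL=((-.055,.055),(-.018,.018),(0,.028))
def comps(mask,amin):
    n,l,st,c=cv2.connectedComponentsWithStats(mask.astype(np.uint8)*255)
    return [(l==i,c[i],st[i,4]) for i in range(1,n) if st[i,4]>amin]
def sil(p,q,dims,S=4):
    m=np.zeros((480*S,640*S),np.uint8)
    h=cv2.convexHull(((w2px(p,box(q,*dims))+.5)*S*16).astype(np.int32))
    cv2.fillConvexPoly(m,h,255,shift=4)
    return cv2.resize(m,(640,480),interpolation=cv2.INTER_AREA)/255.
def fit(obs,q0,dims):
    """obs: list of (cam params, bool mask); best x,y,yaw and IoU loss"""
    def L(v):
        q=np.array(v)*[.001,.001,.01]; e=0
        for p,m in obs:
            s=sil(p,q,dims); e+=np.abs(s-m).sum()/m.sum()
        return e/len(obs)
    x0=np.array(q0)/[.001,.001,.01]
    for st in (8,2):
        r=minimize(L,x0,method="Nelder-Mead",options=dict(initial_simplex=np.vstack([x0]+[x0+st*np.eye(3)[i] for i in range(3)]),xatol=.05,fatol=1e-4,maxiter=120)); x0=r.x
    return x0*[.001,.001,.01],r.fun
E
python3 - <<'E'
from fit import *
p=camera_params("top"); im=cv2.imread("pics/top0.png"); hsv=cv2.cvtColor(im,cv2.COLOR_BGR2HSV)
for n,(u,v) in dict(b1=(174,238),b1s=(163,255),b2=(210,245),b4=(293,257),b4s=(295,281),fence=(250,202),fs=(250,208),cover=(343,236),wood=(200,290),hand=(123,225)).items(): print(n,hsv[v,u])
m=cv2.inRange(hsv,(12,70,170),(20,165,255))>0
for c in comps(m,200): print("blank?",c[1].round(),c[2],px2w(p,[c[1]],.028).round(3))
m=cv2.inRange(hsv,(22,150,120),(32,255,255))>0
for c in comps(m,200): print("yel",c[1].round(),c[2],px2w(p,[c[1]],.022).round(3))
x=cv2.resize(im[180:300,100:420],None,fx=2.5,fy=2.5,interpolation=cv2.INTER_CUBIC); cv2.imwrite("pics/crop0.png",x)
E
```

```text
b1 [ 22 112 247]
b1s [ 22 105 247]
b2 [ 22 109 247]
b4 [ 23 107 247]
b4s [ 12 148  95]
fence [ 27 174 247]
fs [ 16 168 103]
cover [ 23   4 247]
wood [ 12 169 207]
hand [ 10 172 145]
blank? [330.  41.] 50313 [[ 1.077 -0.088  0.028]]
blank? [362. 104.] 458 [[ 0.919 -0.165  0.028]]
blank? [410. 105.] 861 [[ 0.92  -0.282  0.028]]
blank? [456. 106.] 326 [[ 0.92  -0.394  0.028]]
blank? [618. 225.] 3166 [[ 0.636 -0.783  0.028]]
blank? [502. 281.] 2730 [[ 0.498 -0.497  0.028]]
blank? [607. 320.] 799 [[ 0.41  -0.745  0.028]]
yel [292. 165.] 344 [[ 0.766 -0.     0.022]]
yel [274. 205.] 1009 [[0.669 0.04  0.022]]
yel [389. 248.] 760 [[ 0.573 -0.232  0.022]]
```

View pics/crop0.png

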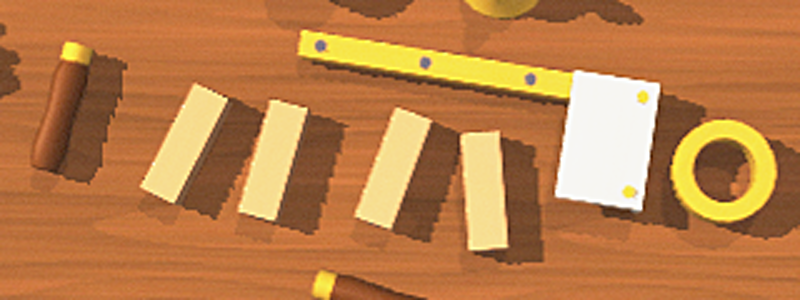

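Run:
```python
from fit import *
p=camera_params("top"); im=cv2.imread("pics/top0.png"); hsv=cv2.cvtColor(im,cv2.COLOR_BGR2HSV)
R=lambda m:(np.pad(m[185:300,100:370],((185,180),(100,270))))
out={}
BT=(BL[0],BL[1],(.028,.028))
for m,c,a in comps(R(cv2.inRange(hsv,(18,60,200),(25,140,255))>0),150):
    w=px2w(p,[c],.028)[0]
    (cx,cy),(a1,b1),an=cv2.minAreaRect((px2w(p,np.argwhere(m)[:,::-1],.028)[:,:2]*1000).astype(np.float32))
    best=min((fit([(p,m)],[w[0],w[1],t],BT) for t in (-.4,-.1,.2)),key=lambda r:r[1])
    print("blank",c.round(),a,best[0].round(4),round(best[1],3),round(a1),round(b1))
mc=comps(R(cv2.inRange(hsv,(0,0,200),(179,40,255))>0),300)[0]
c=px2w(p,[mc[1]],.039)[0]; print("cover",mc[1:],c)
CV=((-.095,.025),(-.08,0),(.039,.039))
print(fit([(p,cv2.morphologyEx(mc[0].astype(np.uint8),cv2.MORPH_CLOSE,np.ones((7,7)))>0)],[c[0]+.03,c[1]+.045,-.13],CV))
mf=[x for x in comps(R(cv2.inRange(hsv,(24,130,150),(32,255,255))>0),500)][0]
mm=cv2.morphologyEx(mf[0].astype(np.uint8),cv2.MORPH_CLOSE,np.ones((9,9)))>0
c=px2w(p,[mf[1]],.022)[0]; print("fence",mf[1:],c)
print(fit([(p,mm)],[c[0]-.03,c[1]-.125,-.13],((0,.025),(.006,.26),(.022,.022))))
```

```text
blank [173. 237.] 676 [ 0.5908  0.2725 -0.4384] 0.094 35 108
blank [209. 243.] 670 [ 0.5759  0.1898 -0.2481] 0.113 36 108
blank [257. 247.] 668 [ 0.57    0.0779 -0.3332] 0.116 35 108
blank [293. 256.] 654 [ 0.5501 -0.0069  0.0909] 0.149 108 36
cover (array([342.35846868, 235.54582367]), np.int32(1724)) [ 0.59764974 -0.12044095  0.039     ]
(array([ 0.638636  , -0.08640866, -0.14217963]), np.float64(0.026784092167940622))
fence (array([274.36804853, 205.27300303]), np.int32(989)) [0.66896532 0.03925672 0.022     ]
(array([ 0.63792525, -0.08945165, -0.14269969]), np.float64(0.10575762578183752))
```

```bash
cat > go.py <<'E'
from h import *
import sys
F=np.array([.638,-.087]); FY=-.1425
ex=np.array([np.cos(FY),np.sin(FY)]); ey=np.array([-np.sin(FY),np.cos(FY)])
B={4:(.550,-.007,.091),3:(.570,.078,-.333),2:(.576,.190,-.248),1:(.591,.2725,-.438)}
S={n:(*(F-.057*ex+y*ey),FY) for n,y in zip((4,3,2,1),(.045,.103,.161,.219))}
def pose():
    o=get_obs(); x,y=o["orientation"][:2]
    t=2*np.arctan2(y,x); t=(t+np.pi/2)%np.pi-np.pi/2
    return o,np.array(o["tool_pos"]),t
def delta(P,psi,T,z):
    R=np.array([[np.cos(psi),np.sin(psi),0],[np.sin(psi),-np.cos(psi),0],[0,0,-1]])
    return R.T@(np.array([T[0],T[1],z])-P),np.degrees(psi-T[2])
def fx(P): d=P[:2]-F; return d@ex,d@ey
if __name__=="__main__":
    o,P,psi=pose(); print("t",round(o["t"],2),"P",P.round(4),"yaw",np.degrees(psi).round(2),"fence",np.round(fx(P),4),"f",np.round(o["ft_force"],1),"w",round(o["grip_width"],4))
    for a in sys.argv[1:]:
        n,z=a.split(","); T=(B if n[0]=="b" else S)[int(n[1])]
        d,r=delta(P,psi,T,float(z)); print(a,"shift",d.round(4),"turn",r.round(2)); P,psi=np.array([T[0],T[1],float(z)]),T[2]
E
python3 go.py b4,.16 b4,.076 s4,.09
```

```text
t 0.1 P [ 0.2247 -0.5289  0.3032] yaw 23.02 fence [-0.3463 -0.4961] f [0.5 1.5 0. ] w 0.0855
b4,.16 shift [ 0.5035 -0.3532  0.1432] turn 17.81
b4,.076 shift [0.    0.    0.084] turn 0.0
s4,.09 shift [ 0.0353  0.0307 -0.014 ] turn 13.38
```

Request:
servo_tool(
  plan=[
    [0, 0, 0, 0.04, -0.028, 0, -1],
    [0, 0, 0, 0.08, -0.056, 0, -1],
    [0, 0, 0, 0.12, -0.084, 0, -1],
    [0, 0, 0, 0.16, -0.112, 0, -1],
    [0, 0, 0, 0.2, -0.14, 0, -1],
  ],
)

```text
t: 0.6
tool_pos: [0.3547, -0.3203, 0.3037]
orientation: [0.98, 0.199, -0.0, -0.0]
ft_force: [1.5, -1.1, 0.2]
grip_width: 0.0854
finger_force: 0.0
```

Request:
servo_tool(
  plan=[
    [0, 0, 0, 0.04, -0.028, 0.01, -1],
    [0, 0, 0, 0.08, -0.056, 0.02, -1],
    [0, 0, 0, 0.12, -0.084, 0.03, -1],
    [0, 0, 0, 0.16, -0.112, 0.04, -1],
    [0, 0, 0, 0.2, -0.14, 0.05, -1],
  ],
)

```text
t: 1.1
tool_pos: [0.484, -0.1132, 0.2534]
orientation: [0.98, 0.2, -0.0, 0.0]
ft_force: [1.0, -0.4, 0.1]
grip_width: 0.0853
finger_force: 0.0
```

```bash
python3 go.py b4,.16 b4,.076 s4,.09
```

```text
t 1.1 P [ 0.484  -0.1132  0.2534] yaw 23.03 fence [-0.1487 -0.0478] f [ 1.  -0.4  0.1] w 0.0853
b4,.16 shift [ 0.1022 -0.0719  0.0934] turn 17.81
b4,.076 shift [0.    0.    0.084] turn 0.0
s4,.09 shift [ 0.0353  0.0307 -0.014 ] turn 13.38
```

Request:
servo_tool(
  plan=[
    [0, 0, 6, 0.035, -0.025, 0.03, -1],
    [0, 0, 12, 0.07, -0.05, 0.06, -1],
    [0, 0, 17.8, 0.1, -0.07, 0.092, -1],
    [0, 0, 17.8, 0.101, -0.071, 0.092, -1],
    [0, 0, 17.8, 0.101, -0.071, 0.092, -1],
  ],
)

```text
t: 1.6
tool_pos: [0.5484, -0.0095, 0.1607]
orientation: [0.999, 0.047, -0.002, 0.0]
ft_force: [-1.4, -1.1, -0.1]
grip_width: 0.0853
finger_force: 0.0
```

```bash
python3 go.py b4,.16 b4,.076 s4,.09; python3 -c "
from h import *
p,im=shot('wrist','w1');print(p)"
```

```text
t 1.6 P [ 0.5484 -0.0095  0.1607] yaw 5.4 fence [-0.0997  0.0639] f [-1.4 -1.1 -0.1] w 0.0853
b4,.16 shift [ 0.0019 -0.0024  0.0007] turn 0.19
b4,.076 shift [0.    0.    0.084] turn 0.0
s4,.09 shift [ 0.0353  0.0307 -0.014 ] turn 13.38
{'fovy': 60.82460520754912, 'cx': 307.5200397812475, 'cy': 242.3563528682627, 'k1': -0.09583652413048357, 'cam_to_world': array([[ 9.35155948e-02, -9.48284900e-01, -3.03332462e-01,
         6.24748767e-01],
       [-9.95617455e-01, -8.88105560e-02, -2.93013454e-02,
        -1.29878500e-03],
       [ 8.46898744e-04,  3.04743227e-01, -9.52434170e-01,
         2.31160481e-01],
       [ 0.00000000e+00,  0.00000000e+00,  0.00000000e+00,
         1.00000000e+00]])}
```

View pics/w1.png

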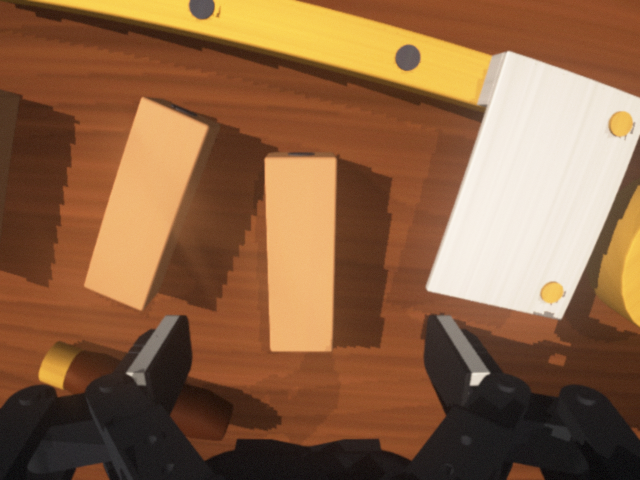

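Run:
```python
from go import *
p=camera_params("wrist")
c=px2w(p,[(265,157),(335,155),(332,351),(271,352)],.028)[:,:2]
print(c.round(4),c.mean(0).round(4))
c=px2w(p,[(142,98),(212,123),(144,309),(86,286)],.028)[:,:2]; print("b3",c.mean(0).round(4),c.round(4))
for q in [(482,107),(300,60)]: print("fence top edge",np.round(fx(px2w(p,[q],.022)[0]),4))
for q in [(508,52),(428,290)]: print("cover edge",np.round(fx(px2w(p,[q],.039)[0]),4))
```

```text
[[ 0.6023  0.0165]
 [ 0.6064 -0.0179]
 [ 0.4958 -0.0287]
 [ 0.4919  0.0064]] [ 0.5491 -0.0059]
b3 [0.5695 0.0785] [[0.6258 0.0781]
 [0.6165 0.0433]
 [0.5124 0.0797]
 [0.5232 0.1128]]
fence top edge [-0.0003 -0.0025]
fence top edge [-0.0013  0.0911]
cover edge [0.024  0.0003]
cover edge [-0.0956  0.0003]
```

Request:
servo_tool(
  newtons=25,
  plan=[
    [0, 0, 0, 0.002, -0.002, 0.03, -1],
    [0, 0, 0, 0.002, -0.002, 0.06, -1],
    [0, 0, 0, 0.002, -0.002, 0.084, -1],
    [0, 0, 0, 0.002, -0.002, 0.084, 1],
    [0, 0, 0, 0.002, -0.002, 0.084, 1],
  ],
)

```text
t: 2.15
tool_pos: [0.5509, -0.0092, 0.0793]
orientation: [0.999, 0.045, 0.001, 0.0]
ft_force: [0.0, 0.7, 0.6]
grip_width: 0.059
finger_force: 0.0
```

Request:
servo_tool(
  plan=[
    [0, 0, 0, 0, 0, 0, 1],
    [0, 0, 0, 0, 0, 0, 1],
    [0, 0, 0, 0, 0, 0, 1],
    [0, 0, 0, 0, 0, 0, 1],
    [0, 0, 0, 0, 0, 0, 1],
  ],
)

```text
t: 2.65
tool_pos: [0.5516, -0.0085, 0.08]
orientation: [0.999, 0.046, 0.002, 0.0]
ft_force: [-0.9, -2.3, 7.0]
grip_width: 0.0354
finger_force: 26.3
```

```bash
python3 go.py s4,.084 s4,.076
```

```text
t 2.65 P [ 0.5516 -0.0085  0.08  ] yaw 5.22 fence [-0.0966  0.0655] f [-0.9 -2.3  7. ] w 0.0354
s4,.084 shift [ 0.0338  0.0291 -0.004 ] turn 13.39
s4,.076 shift [0.    0.    0.008] turn 0.0
```

Request:
servo_tool(
  plan=[
    [0, 0, 0, 0, 0, -0.012, 1],
    [0, 0, 6, 0.015, 0.013, -0.012, 1],
    [0, 0, 13.4, 0.034, 0.029, -0.012, 1],
    [0, 0, 13.4, 0.034, 0.029, -0.012, 1],
    [0, 0, 13.4, 0.034, 0.029, -0.002, 1],
  ],
)

```text
t: 3.15
tool_pos: [0.5876, -0.0339, 0.0811]
orientation: [0.998, -0.071, 0.001, -0.0]
ft_force: [-0.2, 0.3, -1.1]
grip_width: 0.0352
finger_force: 25.4
```

```bash
python3 go.py s4,.081
```

```text
t 3.15 P [ 0.5876 -0.0339  0.0811] yaw -8.1 fence [-0.0574  0.0454] f [-0.2  0.3 -1.1] w 0.0352
s4,.081 shift [0.0004 0.0004 0.0001] turn 0.06
```

Request:
servo_tool(
  plan=[
    [0, 0, 0, 0.002, 0, 0.001, 1],
    [0, 0, 0, 0.004, 0, 0.001, 1],
    [0, 0, 0, 0.006, 0, 0.001, 1],
    [0, 0, 0, 0.008, 0, 0.001, 1],
    [0, 0, 0, 0.008, 0, 0.001, 1],
  ],
)

```text
t: 3.65
tool_pos: [0.592, -0.034, 0.0795]
orientation: [0.998, -0.07, -0.003, -0.0]
ft_force: [-7.3, 1.2, 10.6]
grip_width: 0.0356
finger_force: 27.3
```

```bash
python3 go.py
```

```text
t 3.65 P [ 0.592  -0.034   0.0795] yaw -8.06 fence [-0.0531  0.0459] f [-7.3  1.2 10.6] w 0.0356
```

Request:
servo_tool(
  plan=[
    [0, 0, 0, -0.003, 0, 0, 1],
    [0, 0, 0, -0.003, 0, 0, -0.1],
    [0, 0, 0, -0.003, 0, 0, -0.1],
    [0, 0, 0, -0.003, 0, -0.01, -0.1],
    [0, 0, 0, -0.003, 0, -0.05, -0.1],
  ],
)

```text
t: 4.15
tool_pos: [0.5894, -0.0343, 0.1259]
orientation: [0.997, -0.071, -0.005, -0.0]
ft_force: [0.4, -0.6, 0.8]
grip_width: 0.047
finger_force: 0.0
```

```bash
python3 go.py b3,.12 b3,.081 s3,.081
```

```text
t 4.15 P [ 0.5894 -0.0343  0.1259] yaw -8.16 fence [-0.0556  0.0453] f [ 0.4 -0.6  0.8] w 0.047
b3,.12 shift [-0.0352 -0.1084  0.0059] turn 10.92
b3,.081 shift [0.    0.    0.039] turn 0.0
s3,.081 shift [0.0427 0.0434 0.    ] turn -10.91
```

Request:
servo_tool(
  plan=[
    [0, 0, 4, -0.01, -0.035, 0, -1],
    [0, 0, 8, -0.025, -0.075, 0, -1],
    [0, 0, 10.9, -0.035, -0.108, 0.005, -1],
    [0, 0, 10.9, -0.035, -0.108, 0.005, -1],
    [0, 0, 10.9, -0.035, -0.108, 0.005, -1],
  ],
)

```text
t: 4.65
tool_pos: [0.5726, 0.0779, 0.1242]
orientation: [0.986, -0.164, 0.0, 0.0]
ft_force: [0.3, 0.6, -0.2]
grip_width: 0.0852
finger_force: 0.0
```

```bash
python3 go.py b3,.082 s3,.081
```

```text
t 4.65 P [0.5726 0.0779 0.1242] yaw -18.93 fence [-0.0881  0.154 ] f [ 0.3  0.6 -0.2] w 0.0852
b3,.082 shift [-0.0025  0.0008  0.0422] turn 0.15
s3,.081 shift [0.0427 0.0434 0.001 ] turn -10.91
```

Request:
servo_tool(
  plan=[
    [0, 0, 0, -0.002, 0.001, 0.025, -1],
    [0, 0, 0, -0.002, 0.001, 0.042, -0.5],
    [0, 0, 0, -0.002, 0.001, 0.042, 1],
    [0, 0, 0, -0.002, 0.001, 0.042, 1],
    [0, 0, 0, -0.002, 0.001, 0.042, 1],
  ],
)

```text
t: 5.15
tool_pos: [0.5715, 0.0765, 0.0831]
orientation: [0.986, -0.166, 0.001, -0.0]
ft_force: [1.0, -0.7, -0.1]
grip_width: 0.0355
finger_force: 25.2
```

Request:
servo_tool(
  plan=[
    [0, 0, 0, 0, 0, 0, 1],
    [0, 0, 0, 0, 0, 0, 1],
    [0, 0, 0, 0, 0, 0, 1],
    [0, 0, 0, 0, 0, -0.006, 1],
    [0, 0, 0, 0, 0, -0.012, 1],
  ],
)

```text
t: 5.65
tool_pos: [0.5701, 0.0771, 0.094]
orientation: [0.986, -0.166, -0.0, 0.0]
ft_force: [-0.2, -0.3, 1.0]
grip_width: 0.0352
finger_force: 25.1
```

```bash
python3 go.py s3,.091
```

```text
t 5.65 P [0.5701 0.0771 0.094 ] yaw -19.08 fence [-0.0905  0.1528] f [-0.2 -0.3  1. ] w 0.0352
s3,.091 shift [0.0423 0.0426 0.003 ] turn -10.91
```

Request:
servo_tool(
  plan=[
    [0, 0, -5, 0.02, 0.02, 0, 1],
    [0, 0, -10.9, 0.042, 0.0425, 0, 1],
    [0, 0, -10.9, 0.042, 0.0425, 0, 1],
    [0, 0, -10.9, 0.042, 0.0425, 0.006, 1],
    [0, 0, -10.9, 0.042, 0.0425, 0.012, 1],
  ],
)

```text
t: 6.15
tool_pos: [0.5959, 0.0236, 0.0821]
orientation: [0.997, -0.071, -0.0, 0.0]
ft_force: [-6.4, -1.9, 35.9]
grip_width: 0.0353
finger_force: 30.3
```

Request:
servo_tool(
  plan=[
    [0, 0, 0, 0.002, 0, 0.001, 1],
    [0, 0, 0, 0.004, 0, 0.001, 1],
    [0, 0, 0, 0.006, 0, 0.001, 1],
    [0, 0, 0, 0.008, 0, 0.001, 1],
    [0, 0, 0, 0.008, 0, 0.001, 1],
  ],
)

```text
t: 6.65
tool_pos: [0.6014, 0.0234, 0.082]
orientation: [0.997, -0.071, -0.003, 0.0]
ft_force: [-8.8, -0.4, 15.0]
grip_width: 0.0357
finger_force: 27.9
```

```bash
python3 go.py
```

```text
t 6.65 P [0.6014 0.0234 0.082 ] yaw -8.13 fence [-0.0519  0.104 ] f [-8.8 -0.4 15. ] w 0.0357
```

Request:
servo_tool(
  plan=[
    [0, 0, 0, -0.003, 0, 0, 1],
    [0, 0, 0, -0.003, 0, 0, -0.1],
    [0, 0, 0, -0.003, 0, 0, -0.1],
    [0, 0, 0, -0.003, 0, -0.01, -0.1],
    [0, 0, 0, -0.003, 0, -0.05, -0.1],
  ],
)

```text
t: 7.15
tool_pos: [0.5987, 0.0226, 0.1277]
orientation: [0.997, -0.071, -0.005, 0.0]
ft_force: [0.2, -0.4, 0.1]
grip_width: 0.0472
finger_force: 0.0
```

```bash
python3 go.py b2,.125 s2,.081
```

```text
t 7.15 P [0.5987 0.0226 0.1277] yaw -8.17 fence [-0.0544  0.1029] f [ 0.2 -0.4  0.1] w 0.0472
b2,.125 shift [-0.0463 -0.1625  0.0027] turn 6.04
s2,.081 shift [0.0545 0.0992 0.044 ] turn -6.04
```

Request:
servo_tool(
  plan=[
    [0, 0, 2, -0.01, -0.045, 0, -0.6],
    [0, 0, 4, -0.025, -0.09, 0, -0.6],
    [0, 0, 6, -0.04, -0.135, 0.003, -0.6],
    [0, 0, 6, -0.047, -0.161, 0.003, -0.6],
    [0, 0, 6, -0.047, -0.161, 0.003, -0.6],
  ],
)

```text
t: 7.65
tool_pos: [0.5771, 0.192, 0.1282]
orientation: [0.993, -0.121, 0.0, -0.0]
ft_force: [-0.4, -0.5, -0.3]
grip_width: 0.0683
finger_force: 0.0
```

```bash
python3 go.py b2,.083 s2,.081
```

```text
t 7.65 P [0.5771 0.192  0.1282] yaw -13.93 fence [-0.1     0.2675] f [-0.4 -0.5 -0.3] w 0.0683
b2,.083 shift [-0.0005  0.0022  0.0452] turn 0.28
s2,.081 shift [0.0545 0.0992 0.002 ] turn -6.04
```

Request:
servo_tool(
  plan=[
    [0, 0, 0, -0.001, 0.002, 0.025, -0.6],
    [0, 0, 0, -0.001, 0.002, 0.044, -0.6],
    [0, 0, 0, -0.001, 0.002, 0.044, 0],
    [0, 0, 0, -0.001, 0.002, 0.044, 1],
    [0, 0, 0, -0.001, 0.002, 0.044, 1],
  ],
)

```text
t: 8.15
tool_pos: [0.5771, 0.1865, 0.0851]
orientation: [0.992, -0.124, 0.001, -0.0]
ft_force: [0.2, 0.4, -0.4]
grip_width: 0.0352
finger_force: 25.5
```

Request:
servo_tool(
  plan=[
    [0, 0, 0, 0, 0, 0, 1],
    [0, 0, 0, 0, 0, 0, 1],
    [0, 0, 0, 0, 0, 0, 1],
    [0, 0, 0, 0, 0, -0.006, 1],
    [0, 0, 0, 0, 0, -0.012, 1],
  ],
)

```text
t: 8.65
tool_pos: [0.576, 0.1868, 0.0962]
orientation: [0.992, -0.123, -0.0, 0.0]
ft_force: [1.0, -0.5, -1.0]
grip_width: 0.0356
finger_force: 25.6
```

```bash
python3 go.py s2,.091
```

```text
t 8.65 P [0.576  0.1868 0.0962] yaw -14.18 fence [-0.1003  0.2622] f [ 1.  -0.5 -1. ] w 0.0356
s2,.091 shift [0.0536 0.0961 0.0052] turn -6.01
```

Request:
servo_tool(
  plan=[
    [0, 0, -3, 0.02, 0.035, 0, 1],
    [0, 0, -6, 0.04, 0.07, 0, 1],
    [0, 0, -6, 0.052, 0.096, 0, 1],
    [0, 0, -6, 0.052, 0.096, 0.004, 1],
    [0, 0, -6, 0.052, 0.096, 0.008, 1],
  ],
)

```text
t: 9.15
tool_pos: [0.6032, 0.0806, 0.0881]
orientation: [0.997, -0.072, 0.0, -0.0]
ft_force: [1.2, -0.1, -1.0]
grip_width: 0.0351
finger_force: 25.6
```

```bash
python3 go.py s2,.085
```

```text
t 9.15 P [0.6032 0.0806 0.0881] yaw -8.27 fence [-0.0583  0.161 ] f [ 1.2 -0.1 -1. ] w 0.0351
s2,.085 shift [ 0.0013 -0.      0.0031] turn -0.11
```

Request:
servo_tool(
  plan=[
    [0, 0, 0, 0.001, 0, 0.002, 1],
    [0, 0, 0, 0.003, 0, 0.003, 1],
    [0, 0, 0, 0.005, 0, 0.004, 1],
    [0, 0, 0, 0.008, 0, 0.004, 1],
    [0, 0, 0, 0.009, 0, 0.004, 1],
  ],
)

```text
t: 9.65
tool_pos: [0.6091, 0.0812, 0.0847]
orientation: [0.997, -0.071, -0.004, -0.0]
ft_force: [-10.7, 2.8, 11.3]
grip_width: 0.0358
finger_force: 27.1
```

```bash
python3 go.py
```

```text
t 9.65 P [0.6091 0.0812 0.0847] yaw -8.13 fence [-0.0525  0.1624] f [-10.7   2.8  11.3] w 0.0358
```

Request:
servo_tool(
  plan=[
    [0, 0, 0, -0.003, 0, 0, 1],
    [0, 0, 0, -0.003, 0, 0, -0.1],
    [0, 0, 0, -0.003, 0, 0, -0.1],
    [0, 0, 0, -0.003, 0, -0.01, -0.1],
    [0, 0, 0, -0.003, 0, -0.05, -0.1],
  ],
)

```text
t: 10.15
tool_pos: [0.6069, 0.0799, 0.1308]
orientation: [0.997, -0.071, -0.005, 0.001]
ft_force: [0.7, -0.3, -0.7]
grip_width: 0.0471
finger_force: 0.0
```

```bash
python3 go.py b1,.125 s1,.081
```

```text
t 10.15 P [0.6069 0.0799 0.1308] yaw -8.17 fence [-0.0545  0.1608] f [ 0.7 -0.3 -0.7] w 0.0471
b1,.125 shift [-0.0431 -0.1884  0.0058] turn 16.93
s1,.081 shift [0.0767 0.1127 0.044 ] turn -16.93
```

Request:
servo_tool(
  plan=[
    [0, 0, 4, -0.01, -0.047, 0, -0.9],
    [0, 0, 8, -0.021, -0.094, 0, -0.9],
    [0, 0, 13, -0.033, -0.14, 0.005, -0.9],
    [0, 0, 16.9, -0.043, -0.187, 0.005, -0.9],
    [0, 0, 16.9, -0.043, -0.187, 0.005, -0.9],
  ],
)

```text
t: 10.65
tool_pos: [0.5927, 0.2771, 0.1295]
orientation: [0.977, -0.215, 0.001, -0.002]
ft_force: [-0.4, -0.3, 0.3]
grip_width: 0.0811
finger_force: 0.0
```

```bash
python3 go.py b1,.084
```

```text
t 10.65 P [0.5927 0.2771 0.1295] yaw -24.81 fence [-0.0965  0.354 ] f [-0.4 -0.3  0.3] w 0.0811
b1,.084 shift [0.0004 0.0049 0.0455] turn 0.29
```

Request:
servo_tool(
  plan=[
    [0, 0, 0, 0, 0.003, 0.025, -0.9],
    [0, 0, 0, 0, 0.003, 0.045, -0.9],
    [0, 0, 0, 0, 0.003, 0.045, 0],
    [0, 0, 0, 0, 0.003, 0.045, 1],
    [0, 0, 0, 0, 0.003, 0.045, 1],
  ],
)

```text
t: 11.15
tool_pos: [0.5928, 0.2686, 0.0854]
orientation: [0.976, -0.217, 0.001, -0.001]
ft_force: [0.3, -0.3, 0.7]
grip_width: 0.0386
finger_force: 0.3
```

Request:
servo_tool(
  plan=[
    [0, 0, 0, 0, 0, 0, 1],
    [0, 0, 0, 0, 0, 0, 1],
    [0, 0, 0, 0, 0, 0, 1],
    [0, 0, 0, 0, 0, -0.006, 1],
    [0, 0, 0, 0, 0, -0.012, 1],
  ],
)

```text
t: 11.65
tool_pos: [0.5913, 0.2684, 0.0958]
orientation: [0.976, -0.217, -0.001, 0.0]
ft_force: [-0.6, -0.2, -1.3]
grip_width: 0.035
finger_force: 25.2
```

```bash
python3 go.py s1,.088
```

```text
t 11.65 P [0.5913 0.2684 0.0958] yaw -25.08 fence [-0.0967  0.3452] f [-0.6 -0.2 -1.3] w 0.035
s1,.088 shift [0.0747 0.1091 0.0078] turn -16.91
```

Request:
servo_tool(
  plan=[
    [0, 0, -5, 0.025, 0.036, 0, 1],
    [0, 0, -11, 0.05, 0.072, 0, 1],
    [0, 0, -16.9, 0.073, 0.109, 0, 1],
    [0, 0, -16.9, 0.073, 0.109, 0.004, 1],
    [0, 0, -16.9, 0.073, 0.109, 0.008, 1],
  ],
)

```text
t: 12.15
tool_pos: [0.6117, 0.1381, 0.0879]
orientation: [0.997, -0.073, -0.0, -0.0]
ft_force: [0.2, 0.1, -1.2]
grip_width: 0.0354
finger_force: 25.4
```

```bash
python3 go.py s1,.085
```

```text
t 12.15 P [0.6117 0.1381 0.0879] yaw -8.35 fence [-0.058  0.219] f [ 0.2  0.1 -1.2] w 0.0354
s1,.085 shift [0.001  0.     0.0029] turn -0.19
```

Request:
servo_tool(
  plan=[
    [0, 0, 0, 0.001, 0, 0.002, 1],
    [0, 0, 0, 0.003, 0, 0.003, 1],
    [0, 0, 0, 0.005, 0, 0.004, 1],
    [0, 0, 0, 0.008, 0, 0.004, 1],
    [0, 0, 0, 0.009, 0, 0.004, 1],
  ],
)

```text
t: 12.65
tool_pos: [0.6197, 0.1397, 0.0856]
orientation: [0.998, -0.07, -0.001, -0.0]
ft_force: [-6.1, 0.1, 11.2]
grip_width: 0.0353
finger_force: 26.9
```

```bash
python3 go.py
```

```text
t 12.65 P [0.6197 0.1397 0.0856] yaw -8.08 fence [-0.0503  0.2218] f [-6.1  0.1 11.2] w 0.0353
```

Request:
servo_tool(
  plan=[
    [0, 0, 0, -0.003, 0, 0, 1],
    [0, 0, 0, -0.003, 0, 0, -0.1],
    [0, 0, 0, -0.003, 0, 0, -0.1],
    [0, 0, 0, -0.003, 0, -0.01, -0.1],
    [0, 0, 0, -0.003, 0, -0.05, -0.1],
  ],
)

```text
t: 13.15
tool_pos: [0.6151, 0.138, 0.1305]
orientation: [0.997, -0.071, -0.005, 0.001]
ft_force: [0.6, 1.5, -0.0]
grip_width: 0.0467
finger_force: 0.0
```

Request:
servo_tool(
  plan=[
    [0, 0, -8, 0, -0.02, 0, -0.1],
    [0, 0, -16, 0, -0.035, 0, -0.1],
    [0, 0, -24, 0, -0.05, 0, -0.1],
    [0, 0, -32, 0, -0.05, 0, -0.1],
    [0, 0, -40, 0, -0.05, 0, -0.1],
  ],
)

```text
t: 13.65
tool_pos: [0.6247, 0.1884, 0.1343]
orientation: [0.961, 0.277, 0.0, 0.0]
ft_force: [0.3, 0.0, 0.0]
grip_width: 0.0468
finger_force: 0.0
```

Request:
servo_tool(
  plan=[
    [0, 0, -8, 0, 0, 0, -0.1],
    [0, 0, -16, 0, 0, 0, -0.1],
    [0, 0, -24, 0, 0, 0, -0.1],
    [0, 0, -32, 0, 0, 0, -0.1],
    [0, 0, -40, 0, 0, 0, -0.1],
  ],
)

```text
t: 14.15
tool_pos: [0.6248, 0.1878, 0.1343]
orientation: [0.808, 0.589, 0.0, 0.0]
ft_force: [-0.1, -0.4, 0.1]
grip_width: 0.0472
finger_force: 0.0
```

```bash
cat > g2.py <<'E'
from go import *
o,P,psi=pose(); x,y=fx(P); psi=psi%np.pi
print("t",round(o["t"],2),"fence x,y",round(x,4),round(y,4),"z",P[2].round(4),"yaw rel",np.degrees(psi-FY-np.pi/2).round(2),"F fence",np.round([o["ft_force"][:2]@ex,o["ft_force"][:2]@ey,o["ft_force"][2]],1),"w",round(o["grip_width"],4),"q6",round(o["q"][5],2))
E
python3 g2.py
```

```text
t 14.15 fence x,y -0.0521 0.2701 z 0.1343 yaw rel -9.68 F fence [-0.  -0.4  0.1] w 0.0472 q6 0.59
```

Request:
servo_tool(
  plan=[
    [0, 0, -5, 0, -0.002, 0.015, -0.1],
    [0, 0, -9.7, 0, -0.003, 0.03, -0.1],
    [0, 0, -9.7, 0, -0.003, 0.049, -0.1],
    [0, 0, -9.7, 0, -0.003, 0.049, -0.1],
    [0, 0, -9.7, 0, -0.003, 0.049, -0.1],
  ],
)

```text
t: 14.65
tool_pos: [0.622, 0.1887, 0.0852]
orientation: [0.757, 0.653, -0.0, -0.0]
ft_force: [0.8, -0.9, 0.2]
grip_width: 0.0473
finger_force: 0.0
```

```bash
python3 g2.py; python3 -c "
from h import *
p,im=shot('wrist','w2')
p,im=shot('top','t2');cv2.imwrite('pics/t2c.png',cv2.resize(im[170:300,180:400,::-1],None,fx=3.5,fy=3.5,interpolation=cv2.INTER_CUBIC))"
```

```text
t 14.65 fence x,y -0.055 0.2706 z 0.0852 yaw rel -0.32 F fence [ 0.9 -0.8  0.2] w 0.0473 q6 0.42
```

View pics/t2c.png

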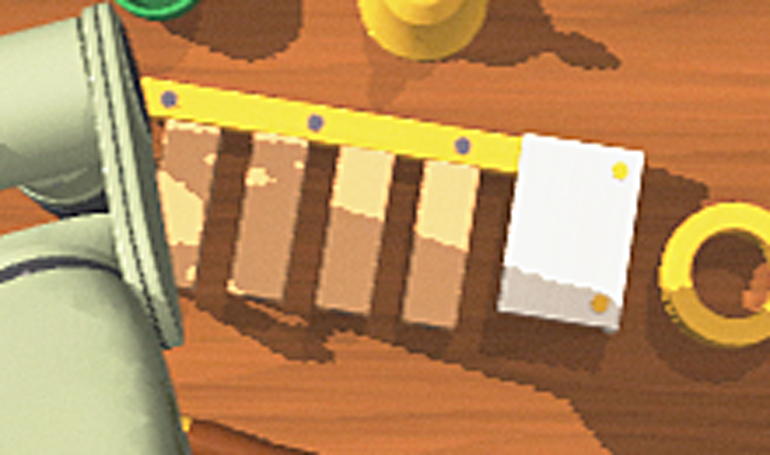

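View pics/w2.png

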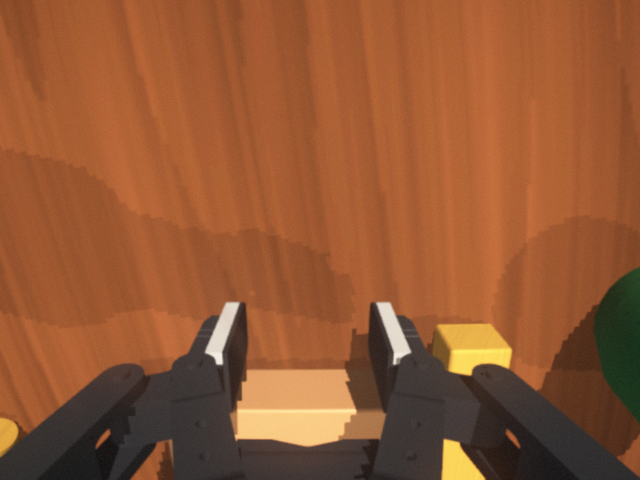

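Request:
servo_tool(
  plan=[
    [0, 0, -0.3, -0.012, 0, 0, -0.1],
    [0, 0, -0.3, -0.022, 0, 0, -0.1],
    [0, 0, -0.3, -0.032, 0, 0, -0.1],
    [0, 0, -0.3, -0.042, 0, 0, -0.1],
    [0, 0, -0.3, -0.052, 0, 0, -0.1],
  ],
)

```text
t: 15.25
tool_pos: [0.6142, 0.1361, 0.0852]
orientation: [0.756, 0.655, 0.0, 0.0]
ft_force: [0.7, 1.5, 1.4]
grip_width: 0.0469
finger_force: 0.7
```

Request:
servo_tool(
  plan=[
    [0, 0, 0, -0.01, 0.0002, 0, -0.1],
    [0, 0, 0, -0.02, 0.0004, 0, -0.1],
    [0, 0, 0, -0.03, 0.0006, 0, -0.1],
    [0, 0, 0, -0.04, 0.0008, 0, -0.1],
    [0, 0, 0, -0.046, 0.001, 0, -0.1],
  ],
)

```text
t: 15.75
tool_pos: [0.6084, 0.0906, 0.0849]
orientation: [0.756, 0.655, -0.0, -0.0]
ft_force: [-0.7, 3.6, 2.5]
grip_width: 0.0468
finger_force: 1.7
```

```bash
python3 g2.py
```

```text
t 15.75 fence x,y -0.0545 0.1716 z 0.0849 yaw rel -0.05 F fence [-1.2  3.5  2.5] w 0.0468 q6 0.27
```

Request:
servo_tool(
  plan=[
    [0, 0, 0, 0.012, 0, 0, -0.1],
    [0, 0, 0, 0.015, 0, -0.03, -0.1],
    [0, 0, 0, 0, 0, -0.08, -0.1],
    [0, 0, 0, 0, 0, -0.12, -0.1],
    [0, 0, 0, 0, 0, -0.13, -0.1],
  ],
)

```text
t: 16.25
tool_pos: [0.6108, 0.0919, 0.2201]
orientation: [0.756, 0.655, 0.004, 0.003]
ft_force: [0.4, 0.2, 0.7]
grip_width: 0.047
finger_force: 0.0
```

```bash
python3 g2.py; python3 -c "
from h import *
import pickle
p,im=shot('wrist','w3');pickle.dump(p,open('w3.pkl','wb'))"
```

```text
t 16.25 fence x,y -0.0523 0.1733 z 0.2201 yaw rel 0.01 F fence [0.4 0.2 0.7] w 0.047 q6 0.27
```

View pics/w3.png

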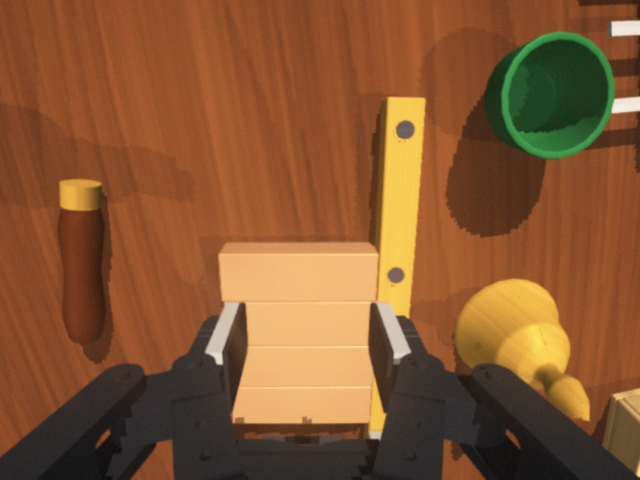

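Run:
```python
from go import *
import pickle
p=pickle.load(open('w3.pkl','rb'))
uv=[(219,253),(377,252),(222,302),(377,301),(241,346),(371,346),(238,387),(369,387),(234,420)]
for u,c in zip(uv,px2w(p,uv,.028)): print(u,np.round(fx(c),4))
o,P,psi=pose(); psi%=np.pi
d,r=delta(P,psi,(*(F-.14*ex+.089*ey),FY),.15); print(d.round(4),r.round(2))
```

```text
(219, 253) [-0.1116  0.1609]
(377, 252) [-0.0039  0.1613]
(222, 302) [-0.112   0.1241]
(377, 301) [-0.0019  0.1245]
(241, 346) [-0.1004  0.0882]
(371, 346) [-0.0043  0.0877]
(238, 387) [-0.1049  0.0516]
(369, 387) [-0.0038  0.051 ]
(234, 420) [-0.1101  0.0195]
[-0.0843 -0.0873  0.0694] 90.02
```

Request:
servo_tool(
  plan=[
    [0, 0, 8.5, -0.02, -0.02, 0, -0.5],
    [0, 0, 17, -0.04, -0.04, 0.02, -1],
    [0, 0, 25.5, -0.06, -0.06, 0.04, -1],
    [0, 0, 34, -0.084, -0.087, 0.06, -1],
    [0, 0, 42, -0.084, -0.087, 0.069, -1],
  ],
)

```text
t: 16.8
tool_pos: [0.5041, 0.0194, 0.142]
orientation: [0.941, 0.337, -0.006, -0.002]
ft_force: [-0.7, 1.1, -0.2]
grip_width: 0.0852
finger_force: 0.0
```

Request:
servo_tool(
  plan=[
    [0, 0, 8.5, 0, 0, 0, -1],
    [0, 0, 17, 0, 0, 0, -1],
    [0, 0, 25.5, 0, 0, 0, -1],
    [0, 0, 34, 0, 0, 0, -1],
    [0, 0, 42, 0, 0, 0, -1],
  ],
)

```text
t: 17.3
tool_pos: [0.5096, 0.021, 0.1441]
orientation: [1.0, -0.022, -0.002, 0.0]
ft_force: [0.0, 0.0, -0.1]
grip_width: 0.0856
finger_force: 0.0
```

Run:
```python
from go import *
o,P,psi=pose(); d,r=delta(P,psi,(*(F-.14*ex+.089*ey),FY),.085); print(P,fx(P),d.round(4),r.round(2))
```

```text
[0.50963395 0.02103227 0.14411014] (np.float64(-0.14240749186068846), np.float64(0.08870694631766125)) [ 0.0024 -0.0001  0.0591] 5.69
```

Request:
servo_tool(
  plan=[
    [0, 0, 5.7, 0, 0, 0.03, -1],
    [0, 0, 5.7, 0, 0, 0.068, -1],
    [0, 0, 5.7, 0, 0, 0.068, -1],
    [0, 0, 5.7, 0.006, 0, 0.068, -1],
    [0, 0, 5.7, 0.012, 0, 0.068, -1],
  ],
)

```text
t: 17.8
tool_pos: [0.5238, 0.0204, 0.0789]
orientation: [0.998, -0.068, 0.001, 0.0]
ft_force: [1.0, -0.3, -0.3]
grip_width: 0.085
finger_force: 0.0
```

```bash
python3 go.py
```

```text
t 17.8 P [0.5238 0.0204 0.0789] yaw -7.85 fence [-0.1282  0.09  ] f [ 1.  -0.3 -0.3] w 0.085
```

Request:
servo_tool(
  plan=[
    [0, 0, 0, 0.003, 0, 0, -1],
    [0, 0, 0, 0.006, 0, 0, -1],
    [0, 0, 0, 0.009, 0, 0, -1],
    [0, 0, 0, 0.011, 0, 0, -1],
    [0, 0, 0, 0.013, 0, 0, -1],
  ],
)

```text
t: 18.3
tool_pos: [0.5312, 0.0186, 0.0777]
orientation: [0.998, -0.07, -0.006, 0.0]
ft_force: [-12.3, 2.4, 9.3]
grip_width: 0.0855
finger_force: 6.5
```

```bash
python3 go.py
```

```text
t 18.3 P [0.5312 0.0186 0.0777] yaw -7.99 fence [-0.1207  0.0894] f [-12.3   2.4   9.3] w 0.0855
```

Request:
servo_tool(
  plan=[
    [0, 0, 0, -0.008, 0, 0, -1],
    [0, 0, 0, -0.014, 0, -0.008, -0.3],
    [0, 0, 0, -0.014, 0, -0.008, 0.15],
    [0, 0, 0, -0.014, 0, -0.008, 0.15],
    [0, 0, 0, -0.012, 0, -0.008, 0.15],
  ],
)

```text
t: 18.8
tool_pos: [0.5239, 0.02, 0.0862]
orientation: [0.998, -0.069, 0.0, 0.0]
ft_force: [0.3, -0.9, -0.5]
grip_width: 0.0361
finger_force: 0.0
```

Request:
servo_tool(
  plan=[
    [0, 0, 0, 0.003, 0, 0, 0.15],
    [0, 0, 0, 0.006, 0, 0, 0.15],
    [0, 0, 0, 0.009, 0, 0, 0.15],
    [0, 0, 0, 0.011, 0, 0, 0.15],
    [0, 0, 0, 0.012, 0, 0, 0.15],
  ],
)

```text
t: 19.3
tool_pos: [0.5313, 0.0186, 0.0851]
orientation: [0.998, -0.069, -0.006, 0.0]
ft_force: [-11.5, 2.1, 8.8]
grip_width: 0.0364
finger_force: 6.0
```

```bash
python3 go.py
```

```text
t 19.3 P [0.5313 0.0186 0.0851] yaw -7.94 fence [-0.1206  0.0894] f [-11.5   2.1   8.8] w 0.0364
```

Request:
servo_tool(
  plan=[
    [0, 0, 0, -0.015, 0, 0, 0.1],
    [0, 0, 0, -0.02, 0, -0.03, -0.1],
    [0, 0, -8, -0.01, -0.02, -0.055, -0.1],
    [0, 0, -16, 0.01, -0.05, -0.055, -0.1],
    [0, 0, -24, 0.04, -0.08, -0.055, -0.1],
  ],
)

```text
t: 19.8
tool_pos: [0.5865, 0.0928, 0.1422]
orientation: [0.99, 0.143, 0.001, 0.0]
ft_force: [0.7, -0.2, -0.6]
grip_width: 0.047
finger_force: 0.0
```

Request:
servo_tool(
  plan=[
    [0, 0, -8.5, 0, 0, 0, -0.1],
    [0, 0, -17, 0, 0, 0, -0.1],
    [0, 0, -25.5, 0, 0, 0, -0.1],
    [0, 0, -34, 0, 0, 0, -0.1],
    [0, 0, -42, 0, 0, 0, -0.1],
  ],
)

```text
t: 20.3
tool_pos: [0.5865, 0.0922, 0.1407]
orientation: [0.873, 0.488, 0.0, 0.0]
ft_force: [0.1, -0.1, 0.2]
grip_width: 0.0472
finger_force: 0.0
```

Run:
```python
from go import *
o,P,psi=pose(); psi%=np.pi; d,r=delta(P,psi,(*(F-.055*ex+.19*ey),FY+np.pi/2),.085); print(P,fx(P),d.round(4),r.round(2))
```

```text
[0.58645307 0.09218069 0.14067471] (np.float64(-0.07647137290806262), np.float64(0.1700439242103622)) [0.0268 0.0118 0.0557] -23.37
```

Request:
servo_tool(
  plan=[
    [0, 0, -8, 0.027, 0.012, 0, -0.1],
    [0, 0, -16, 0.027, 0.012, 0.01, -0.1],
    [0, 0, -23.4, 0.027, 0.012, 0.03, -0.1],
    [0, 0, -23.4, 0.027, 0.012, 0.055, -0.1],
    [0, 0, -23.4, 0.027, 0.012, 0.055, -0.1],
  ],
)

```text
t: 20.8
tool_pos: [0.6088, 0.1084, 0.0826]
orientation: [0.757, 0.653, -0.003, -0.002]
ft_force: [-0.0, 0.3, -0.1]
grip_width: 0.0468
finger_force: 0.0
```

```bash
python3 g2.py
```

```text
t 20.8 fence x,y -0.0567 0.1893 z 0.0826 yaw rel -0.32 F fence [-0.1  0.3 -0.1] w 0.0468 q6 0.31
```

Request:
servo_tool(
  plan=[
    [0, 0, -0.3, -0.01, 0.002, -0.002, -0.1],
    [0, 0, -0.3, -0.018, 0.002, -0.002, -0.1],
    [0, 0, -0.3, -0.026, 0.002, -0.002, -0.1],
    [0, 0, -0.3, -0.033, 0.002, -0.002, -0.1],
    [0, 0, -0.3, -0.038, 0.002, -0.002, -0.1],
  ],
)

```text
t: 21.3
tool_pos: [0.6074, 0.0703, 0.089]
orientation: [0.756, 0.655, 0.001, 0.001]
ft_force: [1.2, 3.1, 1.4]
grip_width: 0.0471
finger_force: 1.5
```

```bash
python3 g2.py
```

```text
t 21.3 fence x,y -0.0526 0.1514 z 0.089 yaw rel -0.07 F fence [0.8 3.2 1.4] w 0.0471 q6 0.24
```

Request:
servo_tool(
  plan=[
    [0, 0, 0, -0.0012, 0, 0, -0.1],
    [0, 0, 0, -0.0024, 0, 0, -0.1],
    [0, 0, 0, -0.0036, 0, 0, -0.1],
    [0, 0, 0, -0.0048, 0, 0, -0.1],
    [0, 0, 0, -0.006, 0, 0, -0.1],
  ],
)

```text
t: 21.8
tool_pos: [0.606, 0.0651, 0.0879]
orientation: [0.756, 0.655, 0.0, -0.0]
ft_force: [2.0, 2.3, 1.9]
grip_width: 0.047
finger_force: 1.6
```

```bash
python3 g2.py
```

```text
t 21.8 fence x,y -0.0533 0.146 z 0.0879 yaw rel 0.0 F fence [1.6 2.5 1.9] w 0.047 q6 0.23
```

Request:
servo_tool(
  plan=[
    [0, 0, 0, -0.0012, 0, 0, -0.1],
    [0, 0, 0, -0.0024, 0, 0, -0.1],
    [0, 0, 0, -0.0036, 0, 0, -0.1],
    [0, 0, 0, -0.0048, 0, 0, -0.1],
    [0, 0, 0, -0.006, 0, 0, -0.1],
  ],
)

```text
t: 22.3
tool_pos: [0.6051, 0.0589, 0.0879]
orientation: [0.756, 0.655, -0.0, -0.0]
ft_force: [0.6, 2.6, 2.6]
grip_width: 0.0473
finger_force: 1.5
```

```bash
python3 g2.py
```

```text
t 22.3 fence x,y -0.0533 0.1397 z 0.0879 yaw rel -0.01 F fence [0.2 2.7 2.6] w 0.0473 q6 0.22
```

Request:
servo_tool(
  plan=[
    [0, 0, 0, -0.0012, 0, 0, -0.1],
    [0, 0, 0, -0.0024, 0, 0, -0.1],
    [0, 0, 0, -0.0036, 0, 0, -0.1],
    [0, 0, 0, -0.0048, 0, 0, -0.1],
    [0, 0, 0, -0.006, 0, 0, -0.1],
  ],
)

```text
t: 22.8
tool_pos: [0.6045, 0.0542, 0.0879]
orientation: [0.756, 0.654, 0.001, -0.001]
ft_force: [1.0, 11.4, 1.0]
grip_width: 0.0472
finger_force: 5.8
```

```bash
python3 g2.py
```

```text
t 22.8 fence x,y -0.0533 0.135 z 0.0879 yaw rel -0.09 F fence [-0.7 11.4  1. ] w 0.0472 q6 0.21
```

Request:
servo_tool(
  plan=[
    [0, 0, 0, -0.0003, 0, 0, -0.1],
    [0, 0, 0, -0.0007, 0, 0, -0.1],
    [0, 0, 0, -0.0007, 0, 0, -0.1],
    [0, 0, 0, -0.0007, 0, 0, -0.1],
    [0, 0, 0, -0.0007, 0, 0, -0.1],
  ],
)

```text
t: 23.3
tool_pos: [0.6044, 0.0542, 0.0879]
orientation: [0.756, 0.655, 0.001, -0.001]
ft_force: [0.9, 11.1, 0.8]
grip_width: 0.0467
finger_force: 5.3
```

```bash
python3 g2.py
```

```text
t 23.3 fence x,y -0.0533 0.135 z 0.0879 yaw rel -0.07 F fence [-0.7 11.2  0.8] w 0.0467 q6 0.21
```

Request:
servo_tool(
  plan=[
    [0, 0, 0, -0.0005, 0, 0, -0.1],
    [0, 0, 0, -0.001, 0, 0, -0.1],
    [0, 0, 0, -0.0012, 0, 0, -0.1],
    [0, 0, 0, -0.0012, 0, 0, -0.1],
    [0, 0, 0, -0.0012, 0, 0, -0.1],
  ],
)

```text
t: 23.8
tool_pos: [0.6044, 0.054, 0.088]
orientation: [0.756, 0.654, 0.002, -0.001]
ft_force: [1.2, 14.9, 0.3]
grip_width: 0.0469
finger_force: 7.3
```

```bash
python3 g2.py
```

```text
t 23.8 fence x,y -0.0533 0.1348 z 0.088 yaw rel -0.1 F fence [-0.9 15.   0.3] w 0.0469 q6 0.21
```

Firm at 15 N; hold it for over a second.

Request:
servo_tool(
  plan=[
    [0, 0, 0, -0.0001, 0, 0, -0.1],
    [0, 0, 0, -0.0001, 0, 0, -0.1],
    [0, 0, 0, -0.0001, 0, 0, -0.1],
    [0, 0, 0, -0.0001, 0, 0, -0.1],
    [0, 0, 0, -0.0001, 0, 0, -0.1],
  ],
)

```text
t: 24.3
tool_pos: [0.6044, 0.054, 0.088]
orientation: [0.756, 0.654, 0.002, -0.001]
ft_force: [0.7, 15.0, 0.8]
grip_width: 0.047
finger_force: 7.4
```

Request:
servo_tool(
  plan=[
    [0, 0, 0, 0, 0, 0, -0.1],
    [0, 0, 0, 0, 0, 0, -0.1],
    [0, 0, 0, 0, 0, 0, -0.1],
    [0, 0, 0, 0, 0, 0, -0.1],
    [0, 0, 0, 0, 0, 0, -0.1],
  ],
)

```text
t: 24.8
tool_pos: [0.6044, 0.054, 0.088]
orientation: [0.756, 0.654, 0.002, -0.001]
ft_force: [1.5, 14.7, 1.0]
grip_width: 0.0468
finger_force: 7.4
```

Request:
servo_tool(
  plan=[
    [0, 0, 0, 0, 0, 0, -0.1],
    [0, 0, 0, 0, 0, 0, -0.1],
    [0, 0, 0, 0, 0, 0, -0.1],
    [0, 0, 0, 0, 0, 0, -0.1],
    [0, 0, 0, 0, 0, 0, -0.1],
  ],
)

```text
t: 25.3
tool_pos: [0.6044, 0.054, 0.088]
orientation: [0.756, 0.654, 0.002, -0.001]
ft_force: [1.2, 14.7, 1.7]
grip_width: 0.0472
finger_force: 7.4
```

Request:
servo_tool(
  plan=[
    [0, 0, 0, 0.0015, 0, 0, -0.1],
    [0, 0, 0, 0.003, 0, 0, -0.1],
    [0, 0, 0, 0.006, 0, 0, -0.1],
    [0, 0, 0, 0.012, 0, 0, -0.1],
    [0, 0, 0, 0.025, 0, 0, -0.1],
  ],
)

```text
t: 25.8
tool_pos: [0.6073, 0.0753, 0.0876]
orientation: [0.756, 0.654, -0.001, -0.0]
ft_force: [-0.4, 0.3, 0.0]
grip_width: 0.0469
finger_force: 0.0
```

Request:
servo_tool(
  plan=[
    [0, 0, 0, 0, 0, -0.03, -0.1],
    [0, 0, 0, 0, 0, -0.07, -0.1],
    [0, 0, 0, 0, 0, -0.11, -0.1],
    [0, 0, 0, 0, 0, -0.13, -0.1],
    [0, 0, 0, 0, 0, -0.13, -0.1],
  ],
)

```text
t: 26.3
tool_pos: [0.6092, 0.0765, 0.2216]
orientation: [0.756, 0.655, 0.003, 0.002]
ft_force: [0.6, 0.9, 0.0]
grip_width: 0.0468
finger_force: 0.0
```

```bash
python3 g2.py; python3 -c "
from h import *
import pickle
p,im=shot('wrist','w4');pickle.dump(p,open('w4.pkl','wb'))"
```

```text
t 26.3 fence x,y -0.0518 0.1577 z 0.2216 yaw rel 0.01 F fence [0.5 0.9 0. ] w 0.0468 q6 0.25
```

View pics/w4.png

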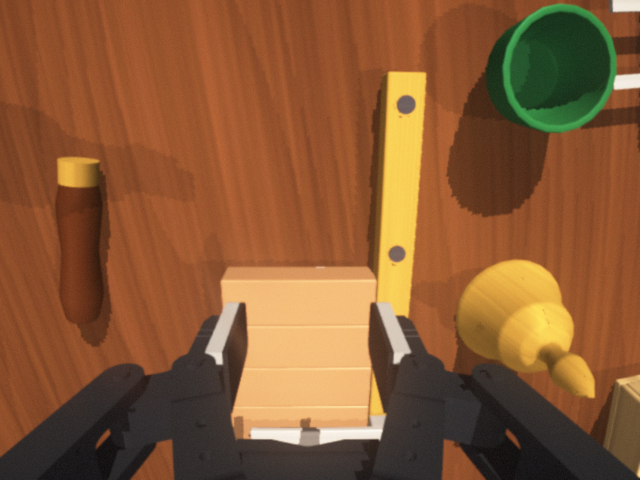

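Request:
servo_tool(
  plan=[
    [0, 0, 8.5, -0.02, -0.02, -0.01, -0.1],
    [0, 0, 17, -0.04, -0.04, -0.01, -0.1],
    [0, 0, 25.5, -0.06, -0.06, -0.01, -0.4],
    [0, 0, 34, -0.08, -0.07, -0.01, -1],
    [0, 0, 42, -0.085, -0.07, -0.01, -1],
  ],
)

```text
t: 26.85
tool_pos: [0.5234, 0.0006, 0.2259]
orientation: [0.941, 0.337, -0.003, -0.001]
ft_force: [0.3, 0.6, 0.2]
grip_width: 0.0848
finger_force: 0.0
```

Request:
servo_tool(
  plan=[
    [0, 0, 8.5, 0, 0, 0, -1],
    [0, 0, 17, 0, 0, 0, -1],
    [0, 0, 25.5, 0, 0, 0, -1],
    [0, 0, 34, 0, 0, 0, -1],
    [0, 0, 42, 0, 0, 0, -1],
  ],
)

```text
t: 27.35
tool_pos: [0.5253, 0.0019, 0.2258]
orientation: [1.0, -0.022, -0.002, 0.0]
ft_force: [-0.1, -0.2, -0.1]
grip_width: 0.0853
finger_force: 0.0
```

```bash
python3 go.py; python3 -c "
from h import *
import pickle
p,im=shot('wrist','w5');pickle.dump(p,open('w5.pkl','wb'))"
```

```text
t 27.35 P [0.5253 0.0019 0.2258] yaw -2.51 fence [-0.1242  0.0719] f [-0.1 -0.2 -0.1] w 0.0853
```

View pics/w5.png

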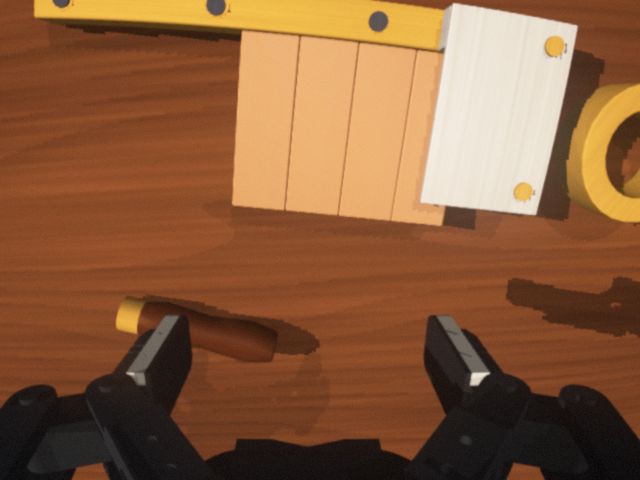

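Run:
```python
from go import *
import pickle
p=pickle.load(open('w5.pkl','rb'))
for u in [(242,31),(233,206),(285,210),(339,215),(391,220),(443,225)]: print(u,np.round(fx(px2w(p,[u],.028)[0]),4))
sign_off()
```

```text
(242, 31) [-0.0035  0.1244]
(233, 206) [-0.1129  0.1241]
(285, 210) [-0.1123  0.089 ]
(339, 215) [-0.1122  0.0525]
(391, 220) [-0.1121  0.0168]
(443, 225) [-0.112  -0.0197]
the job is handed in; nothing more can be done
```

The four blanks are lined up flush and tight against the fence, bottomed on the hidden stop about 20 mm inside the housing, held at about 15 N for 1.5 s and released; a final wrist picture showed the row still tight and home, and I signed the job off at about 27 s without yet having seen a verdict.

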